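# Centre-punch a new drawer front for its knob

### The job

A new drawer front lies on the worktop with an aluminium drilling jig clamped over its near edge. Take the automatic centre punch out of the drill block, put its point down through the middle one of the jig's three holes and press it straight down, steadily, until it snaps, so that the front is marked for the knob's screw; stop pressing as soon as it has snapped, never press with more than 18 N, do not push the front out of place and let the punch snap nowhere else. Then stand the punch back upright in its hole in the drill block, down on its collar, and let go.

Things in the scene. Friction and masses are not known exactly. Their poses are not given: they have to be found in the camera images.
- punch_mid (a point): Automatic centre punch, bare steel, 0.18 kg, upright in the drill block, point down. This is the middle of its round grip (15 mm wide, 54 mm long), z up its axis. Above the grip a 17 mm wide cap ends 45 mm above this point. Below: a 24 mm collar from 27 to 32 mm (it rests on the block), a nose (13 tapering to 9 mm) to 54 mm, then the sliding shank (7 mm) and the hardened point.
- punch: The same punch as a whole; origin on its axis at the collar's underside. Its action: pressed down on its point, the shank slides in and the resistance climbs from 2 to about 14 N in the first 3 to 4 mm; there it trips and the force drops at once by 3 to 9 N (the snap; less if the arm gives). Pressed on, it climbs again, 4 N per mm, to a hard stop at 6 mm. Lifted off, all springs back.
- punch_hammer_top (a point): Top of the hammer inside the punch's tube: level with punch_mid while the punch is set, 2.5 mm higher once it has snapped; goes back by itself when the punch is lifted off. Cannot be seen.
- punch_shank (a point): Lower end of the punch's sliding shank, on the axis: 70 mm below punch_mid while the shank is out, less as it is pressed in. From here the point (6.6 mm wide, tapering in its last 5 mm to a 3 mm tip) goes on down by 8 to 18 mm: points are reground and clamped anew, nobody knows its length, so the tip is 78 to 88 mm below punch_mid and the surface has to be felt.
- jig_hole (a point): Mouth of the jig's middle hole, on its axis at the top face of the aluminium plate (78 x 150 mm, 14 mm thick). The hole is 9 mm wide, right through; the face of the drawer front is 14 mm below this point, the worktop 32 mm. y runs along the row of three holes (the others 48 mm to either side, a dark steel ring round each), x away from the jig's fence, z up.
- drawer_front: Cream drawer front, 140 x 280 x 18 mm, lying flat; origin under its centre, y along it. The jig is clamped over its near (-x) long edge. Front and jig are one loose piece of about 1 kg that slides if pushed sideways.
- block_hole (a point): Mouth of the punch's hole (15.5 mm wide, right through) in the top of a wooden drill block, 66 mm above the worktop; punch_mid is 32 mm above it when the collar is down. The block (120 x 46 mm) does not move. Its x runs along it, from this hole near one end to four twist drills 47 to 88 mm away and up to 50 mm higher than the block: grip the punch across the block (along y), not along it.
- knob_mid (a point): Half-way up the new steel drawer knob (32 mm wide, 28 mm high) that stands on the drawer front beyond the jig: leave alone.
- tape: Roll of brown tape, 93 mm wide, 48 mm high, behind the drill block: leave alone; origin under its centre.
- mug: Mug, green above and white below, 101 mm high, at the left: leave alone; origin at its foot.

How it is judged:
By the outcome, as a careful person would: the job done as asked, in the order asked, and still so for the second after the job is handed in, with the robot touching nothing.
It also fails if it takes over 56 s, if anything falls off the work surface, if the arm or the gripper's body presses on something with over 40 N, if the wrist force passes 120 N, or if a joint passes its speed limit or range.

### The arm

A 7-joint arm with a two-finger parallel gripper is mounted at the origin on a cart in front of the work surface, level with it; the furniture and walls round the work are solid. World frame = base frame: x ahead of the robot, y to its left, z up, the work surface at z = 0. Lengths are in m, angles in rad, forces in N, time in s.
With the tool pointing down it reaches from about 0.425 to 0.825 m from the base axis. Payload 3.6 kg.
Tool frame: the origin (TCP) lies between the finger pads; the fingertips stand 11 mm ahead of it and the grasp point (between the pads) lies 8 mm behind it (r.nose_length is the z of the fingertips in the tool frame, in m); z points along the fingers, y is the line along which they close (so a half turn about z gives the same grasp; the last joint's range is limited). The gripper opens to 93 mm and grips with 3 to 60 N. Pads are 15 mm wide; open, the fingers measure 128 mm over their backs; the gripper's body (75 mm by 188 mm) begins 65 mm behind the grasp point.
Start: joints at [1.321, 0.615, -0.013, 1.423, 0.008, 1.103, -0.04], TCP at [0.144, -0.634, 0.23] pointing down, gripper open.
Joint ranges: [-3.12, 3.12], [-0.3, 2.06], [-1.34, 1.32], [0.26, 2.42], [-1.36, 4.5], [0.01, 1.98], [-2.84, 2.84]. Speed limits (rad/s): [2.79, 2.79, 3.14, 3.14, 3.14, 3.14, 3.14].

### API

Orientations are given as a unit quaternion [x, y, z, w].
In Python, from cell import status, cams, r, spotter gives the robot as it stands.
- The arm moves only by the tool play_rows, never from a script. Its argument "series" is a list of rows, each an object of numbers: "wx", "wy", "wz": the turn, a rotation vector about the tool's x, y, z in degrees; "tx", "ty", "tz": the shift along the tool's x, y, z in units of 50 mm (1.0 is 50 mm); "gripper": the opening, from 0 (shut) to 1 (fully open). A call has 1 to 20 rows; each row shifts and turns the commanded pose from where the row before left it, along the tool's axes as they then stand; what a row does not reach is not made up. A row lasts 1/10 s, in which the tool goes at most 50 mm and 8.59 degrees, less where a joint would pass 70% of its speed; a pose out of reach is approached as far as the arm can. A call is refused whole if a number of a shift passes 1 or a number of a turn 8.59, either way. A call with a gripper value outside its range is refused whole. The fingers move at their own pace and stop on an object; "force" is the grip in N (left out, the last holds). Time passes only in rows, so rows that do not move let the fingers close. It gives the time, the measured TCP pose, the force, the opening and the grip force at its end, in the units of the state.
- status.get_obs(): the state, without advancing time (a new reading comes with each control period).
- cams.grab_frame(name): name is "scene" or "top" or "wrist"; returns a dict with "img" (480x640x3 uint8, red, green, blue), "fx", "fy", "cx", "cy" (pixels), "position" and "attitude" of the camera in the world; the wrist camera has in their place "hand_eye" (4x4, takes a point from camera to tool coordinates, whose origin is the TCP and whose axes are the flange's). Camera axes: x right, y down, z forward; pixel columns grow to the right and rows downward; lengths in m; the calibration is good to about 2 mm. A picture is of the moment at which its call begins: read the wrist's pose just before it. There is no depth.
- r.job_done(): hands the job in; it is judged then, once.
Trained networks look in a picture, given as the dict that the camera call returned (one of the last four; its "shot" number tells which), for a name from the list of things; names that differ only in an ending like _2 or _b are one class to them, and where a whole thing is asked for, a point or a joint stands for the part that bears it (a point fixed in the world has none). Each returns a list of dicts, best first, with "confidence" (0 to 1); they miss things now and then, are a little off and sometimes report something else, mostly with a low value. They report only what shows in the picture. A call takes as long as a camera call.
- spotter.cut_out(picture, name): "region" (480x640 bool, what is visible of it) and "location" ([column, row] in pixels, amid what is visible of it).
The state is a dict: "time_s": time; "q": joint angles; "dq": joint speeds; "joint_efforts": joint torques, N m; "tcp_pos": TCP position; "ee_rot": TCP orientation; "contact_force": force on the tool from outside, world axes, zero at the start; "wrist_torque": the same for the moment, N m; "gripper_width": finger opening in m; "grip_force": force on a finger pad.
Only numpy, scipy, OpenCV 4.12 (cv2) and the standard library are available. Lean on these libraries where they do the work, as an engineer would, in place of code of your own. Each camera call takes 0.05 s, during which the arm holds its last target. There are 200 camera calls.

## Working session

There is one attempt and no reset: what is moved stays moved. The work goes in short steps, Python scripts to look and compute and a tool call to move; the robot and the scene stay as the last step left them, time stands still between calls to the robot, and variables do not carry over. Pictures are saved under pics/ and viewed, at most 12 in all, crops included, and the job is handed in when it is done.

Besides the shell and the picture viewer there is one more tool, called as name(argument=value, ...) on one line, values as JSON. play_rows: Moves the arm, as the interface text tells. Its arguments: {"type":"object","properties":{"series":{"type":"array"},"force":{"type":"number"}},"required":["series"]}

```bash
mkdir -p pics; cat > h.py <<'E'
import numpy as np, cv2
from scipy.spatial.transform import Rotation as R
from cell import status,cams,r,spotter
def pose(f,o=None):
    if 'hand_eye' in f:
        T=np.eye(4);T[:3,:3]=R.from_quat(o['ee_rot']).as_matrix();T[:3,3]=o['tcp_pos'];return T@np.array(f['hand_eye'])
    T=np.eye(4);a=np.array(f['attitude']);T[:3,:3]=a if a.shape==(3,3) else R.from_quat(a).as_matrix();T[:3,3]=f['position'];return T
def hit(f,T,px,z):
    d=T[:3,:3]@np.array([(px[0]-f['cx'])/f['fx'],(px[1]-f['cy'])/f['fy'],1]);return T[:3,3]+d*(z-T[2,3])/d[2]
def proj(f,T,p):
    c=T[:3,:3].T@(np.array(p)-T[:3,3]);return np.array([f['fx']*c[0]/c[2]+f['cx'],f['fy']*c[1]/c[2]+f['cy']])
def save(n,im): cv2.imwrite('pics/'+n,im[:,:,::-1])
E
python3 - <<'E'
from h import *
o=status.get_obs();print({k:np.round(v,3) for k,v in o.items()})
print(r.nose_length)
for n in ['top','scene']:
    f=cams.grab_frame(n);T=pose(f,o);print(n,f['fx'],T.round(3).tolist());save(n+'.png',f['img'])
    for k,z in [('punch_mid',.098),('punch',.08),('jig_hole',.032),('block_hole',.066),('drawer_front',.018),('knob_mid',.032),('tape',.024),('mug',.05)]:
        for d in spotter.cut_out(f,k)[:3]:
            print(k,round(d['confidence'],2),np.round(d['location'],1),hit(f,T,d['location'],z).round(4),d['region'].sum())
E
```

```text
{'time_s': np.float64(0.0), 'q': array([ 1.321,  0.616, -0.013,  1.425,  0.008,  1.103, -0.04 ]), 'dq': array([ 0.001, -0.   ,  0.   , -0.001,  0.   ,  0.001,  0.001]), 'joint_efforts': array([ 0.0000e+00, -4.5894e+01,  2.0900e-01, -1.6575e+01, -6.1000e-02,
        2.0000e-02,  0.0000e+00]), 'tcp_pos': array([ 0.144, -0.633,  0.228]), 'ee_rot': array([ 0.994,  0.112, -0.   , -0.001]), 'contact_force': array([ 0.003, -0.508, -0.201]), 'wrist_torque': array([0.004, 0.005, 0.026]), 'grip_force': np.float64(0.0), 'gripper_width': np.float64(0.093)}
0.011
top 486.9119061630206 [[-0.025, -0.997, 0.067, 0.556], [-1.0, 0.025, -0.004, 0.291], [0.002, -0.067, -0.998, 1.323], [0.0, 0.0, 0.0, 1.0]]
punch_mid 0.49 [445.4 302.6] [ 0.4814 -0.0266  0.098 ] 81
punch 0.64 [447.1 302.9] [ 0.4795 -0.0356  0.08  ] 81
jig_hole 0.8 [303.8 282.2] [0.5403 0.3284 0.032 ] 5484
block_hole 0.77 [436.3 282.4] [ 0.5318 -0.0137  0.066 ] 981
drawer_front 0.91 [304.  280.3] [0.5452 0.3282 0.018 ] 5502
drawer_front 0.36 [437.9 281.2] [ 0.5339 -0.0297  0.018 ] 898
knob_mid 0.56 [287.2 263.5] [0.5908 0.3713 0.032 ] 95
tape 0.79 [398.1 198.5] [0.7585 0.0698 0.024 ] 558
mug 0.92 [214.8 296.3] [0.5097 0.5601 0.05  ] 1102
scene 505.5825257152201 [[0.512, -0.656, 0.555, 0.073], [-0.859, -0.392, 0.329, -0.044], [0.002, -0.645, -0.764, 0.829], [0.0, 0.0, 0.0, 1.0]]
punch_mid 0.82 [435.6 361.3] [ 0.4899 -0.0318  0.098 ] 408
punch 0.62 [436.6 366.9] [ 0.4918 -0.0364  0.08  ] 405
punch 0.58 [268.2 284.6] [0.4869 0.2827 0.08  ] 8941
jig_hole 0.91 [272.3 279.4] [0.5276 0.3036 0.032 ] 8702
block_hole 0.55 [432.1 363.1] [ 0.5021 -0.0275  0.066 ] 2313
drawer_front 0.72 [269.3 284.6] [0.5222 0.3079 0.018 ] 8619
knob_mid 0.62 [258.  243.2] [0.5883 0.3785 0.032 ] 156
tape 0.86 [448.7 253.1] [0.7709 0.0353 0.024 ] 1697
mug 0.7 [164.9 228. ] [0.5123 0.5555 0.05  ] 2369
```

```bash
python3 - <<'E'
import cv2,numpy as np
a=cv2.imread('pics/top.png')[200:360,180:500];b=cv2.imread('pics/scene.png')[180:460,140:540]
a=cv2.resize(a,(560,280));b=b
cv2.imwrite('pics/both.png',np.vstack([a,np.hstack([b,np.zeros((280,160,3),np.uint8)])]))
E
```

```text
(no output)
```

View pics/both.png

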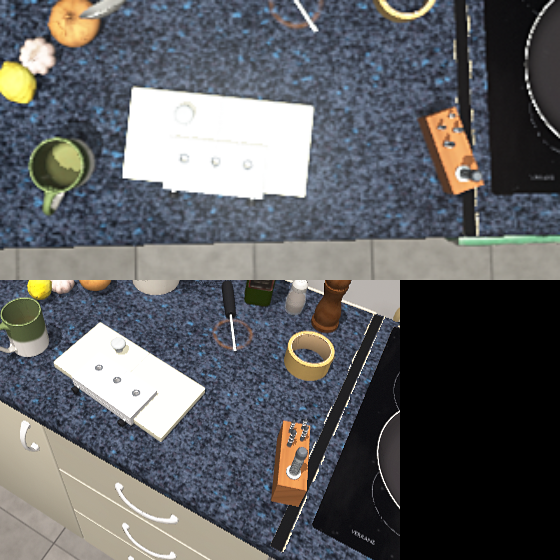

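The top view shows the punch at about (447,300) and the drill block running up and to the left. The jig holes sit on the cream front, the middle one at about (303,292). I'm moving above the punch.

play_rows(series=[{"tx": 0.8, "ty": -0.35, "tz": -0.08, "gripper": 1}, {"tx": 0.8, "ty": -0.35, "tz": -0.08}, {"tx": 0.8, "ty": -0.35, "tz": -0.08}, {"tx": 0.8, "ty": -0.35, "tz": -0.08}, {"tx": 0.8, "ty": -0.35, "tz": -0.08}, {"tx": 0.8, "ty": -0.35, "tz": -0.08}, {"tx": 0.8, "ty": -0.35, "tz": -0.08}, {"tx": 0.8, "ty": -0.35, "tz": -0.08}, {"tx": 0.8, "ty": -0.35, "tz": -0.08}, {"tx": 0.25, "ty": -0.79, "tz": -0.08}, {"tx": 0.25, "ty": -0.79, "tz": -0.08}, {"tx": 0.25, "ty": -0.79, "tz": -0.08}, {"tx": 0.25, "ty": -0.79, "tz": -0.08}, {"tx": 0.25, "ty": -0.79, "tz": -0.08}, {"tx": 0.25, "ty": -0.79, "tz": -0.08}, {"tx": 0.25, "ty": -0.79, "tz": -0.08}, {"tx": 0.25, "ty": -0.79, "tz": -0.08}, {"tx": 0.25, "ty": -0.79, "tz": -0.08}, {"wz": -6}, {"tx": 0}])

```text
$.series[0]: bad value
```

```bash
python3 - <<'E'
from h import *
o=status.get_obs();print(o['time_s'],o['tcp_pos'],o['ee_rot'],o['q'].round(2))
f=cams.grab_frame('wrist');T=pose(f,o);print(f['fx'],np.round(f['hand_eye'],4).tolist());save('w1.png',f['img'])
for k,z in [('punch_mid',.12),('punch',.098),('block_hole',.066)]:
    for d in spotter.cut_out(f,k)[:2]:
        print(k,round(d['confidence'],2),np.round(d['location'],1),hit(f,T,d['location'],z).round(4),d['region'].sum())
E
```

```text
0.9 [ 0.14427648 -0.63376651  0.22965996] [ 9.93745072e-01  1.11672432e-01  2.63835118e-05 -1.17251013e-05] [ 1.32  0.61 -0.01  1.42  0.01  1.1  -0.04]
431.4094497513083 [[-0.0004, -0.9671, -0.2545, 0.0705], [1.0, -0.0001, -0.0013, 0.0004], [0.0012, -0.2545, 0.9671, -0.1554], [0.0, 0.0, 0.0, 1.0]]
```

View pics/w1.png

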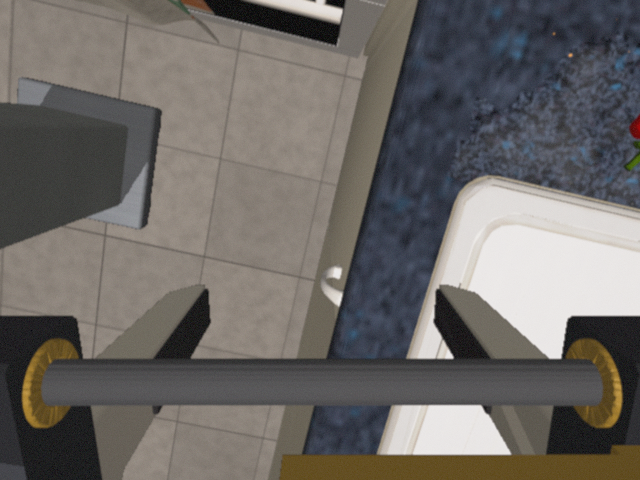

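The move was refused, so the arm is still at its start pose over the sink and floor. I'll resend it with every key present in each row.

play_rows(series=[{"wx": 0, "wy": 0, "wz": 0, "tx": 0.8, "ty": -0.35, "tz": -0.08, "gripper": 1}, {"wx": 0, "wy": 0, "wz": 0, "tx": 0.8, "ty": -0.35, "tz": -0.08, "gripper": 1}, {"wx": 0, "wy": 0, "wz": 0, "tx": 0.8, "ty": -0.35, "tz": -0.08, "gripper": 1}, {"wx": 0, "wy": 0, "wz": 0, "tx": 0.8, "ty": -0.35, "tz": -0.08, "gripper": 1}, {"wx": 0, "wy": 0, "wz": 0, "tx": 0.8, "ty": -0.35, "tz": -0.08, "gripper": 1}, {"wx": 0, "wy": 0, "wz": 0, "tx": 0.8, "ty": -0.35, "tz": -0.08, "gripper": 1}, {"wx": 0, "wy": 0, "wz": 0, "tx": 0.8, "ty": -0.35, "tz": -0.08, "gripper": 1}, {"wx": 0, "wy": 0, "wz": 0, "tx": 0.8, "ty": -0.35, "tz": -0.08, "gripper": 1}, {"wx": 0, "wy": 0, "wz": 0, "tx": 0.8, "ty": -0.35, "tz": -0.08, "gripper": 1}, {"wx": 0, "wy": 0, "wz": 0, "tx": 0.25, "ty": -0.79, "tz": -0.08, "gripper": 1}, {"wx": 0, "wy": 0, "wz": 0, "tx": 0.25, "ty": -0.79, "tz": -0.08, "gripper": 1}, {"wx": 0, "wy": 0, "wz": 0, "tx": 0.25, "ty": -0.79, "tz": -0.08, "gripper": 1}, {"wx": 0, "wy": 0, "wz": 0, "tx": 0.25, "ty": -0.79, "tz": -0.08, "gripper": 1}, {"wx": 0, "wy": 0, "wz": 0, "tx": 0.25, "ty": -0.79, "tz": -0.08, "gripper": 1}, {"wx": 0, "wy": 0, "wz": 0, "tx": 0.25, "ty": -0.79, "tz": -0.08, "gripper": 1}, {"wx": 0, "wy": 0, "wz": 0, "tx": 0.25, "ty": -0.79, "tz": -0.08, "gripper": 1}, {"wx": 0, "wy": 0, "wz": 0, "tx": 0.25, "ty": -0.79, "tz": -0.08, "gripper": 1}, {"wx": 0, "wy": 0, "wz": 0, "tx": 0.25, "ty": -0.79, "tz": -0.08, "gripper": 1}, {"wx": 0, "wy": 0, "wz": -6, "tx": 0, "ty": 0, "tz": 0, "gripper": 1}, {"wx": 0, "wy": 0, "wz": 0, "tx": 0, "ty": 0, "tz": 0, "gripper": 1}])

```text
time_s: 3.1
tcp_pos: [0.4912, -0.0272, 0.302]
ee_rot: [0.986, 0.165, 0.0, 0.0]
contact_force: [0.0, 0.8, 0.3]
gripper_width: 0.0928
grip_force: 0.0
```

```bash
python3 - <<'E'
from h import *
o=status.get_obs();print(o['time_s'],o['tcp_pos'],o['ee_rot'],o['q'].round(2))
f=cams.grab_frame('wrist');T=pose(f,o);save('w2.png',f['img'])
for k,z in [('punch_mid',.12),('block_hole',.066)]:
    for d in spotter.cut_out(f,k)[:2]:
        print(k,round(d['confidence'],2),np.round(d['location'],1),hit(f,T,d['location'],z).round(4),d['region'].sum())
np.savez('w2.npz',T=T,img=f['img'])
E
```

```text
3.1 [ 0.49119433 -0.02723413  0.30199509] [9.86254501e-01 1.65233035e-01 3.22066171e-04 1.36877570e-05] [ 0.14  0.3  -0.17  1.75  0.06  1.09 -1.29]
punch_mid 0.88 [328.1 220.4] [ 0.4933 -0.0319  0.12  ] 826
block_hole 0.65 [325.3 167.3] [ 0.528  -0.0179  0.066 ] 5949
```

View pics/w2.png

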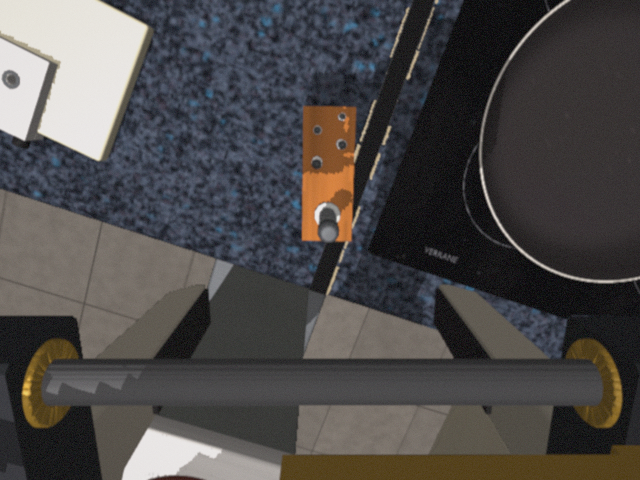

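The wrist view shows the block upright in the image, so the yaw is right. The cap top is at about (328,232) and the collar at about (327,214). I'll refine these on a crop.

```bash
python3 - <<'E'
from h import *
d=np.load('w2.npz');T=d['T'];im=d['img']
f=dict(fx=431.409,fy=431.409,cx=320,cy=240)
from cell import cams
g=cams.grab_frame('wrist');f={k:g[k] for k in('fx','fy','cx','cy')};print(f)
crop=cv2.resize(im[180:260,280:380],None,fx=7,fy=7,interpolation=cv2.INTER_CUBIC)
# overlay predictions for axis p
p=hit(f,T,(328.5,231.5),.143)[:2];print('cap',p,'collar',hit(f,T,(327,214),.071))
for z,rad,c in[(.143,.0085,(255,0,0)),(.071,.012,(0,255,0))]:
    pts=np.array([proj(f,T,[p[0]+rad*np.cos(a),p[1]+rad*np.sin(a),z]) for a in np.linspace(0,6.28,40)])
    cv2.polylines(crop,[((pts-[280,180]+.5)*7).astype(int)],True,c,1)
save('w2c.png',crop)
E
```

```text
{'fx': 431.4094497513083, 'fy': 431.4094497513083, 'cx': 321.6776232026587, 'cy': 242.98311980675373}
cap [ 0.48979442 -0.0331283 ] collar [ 0.48920865 -0.03297184  0.071     ]
```

View pics/w2c.png

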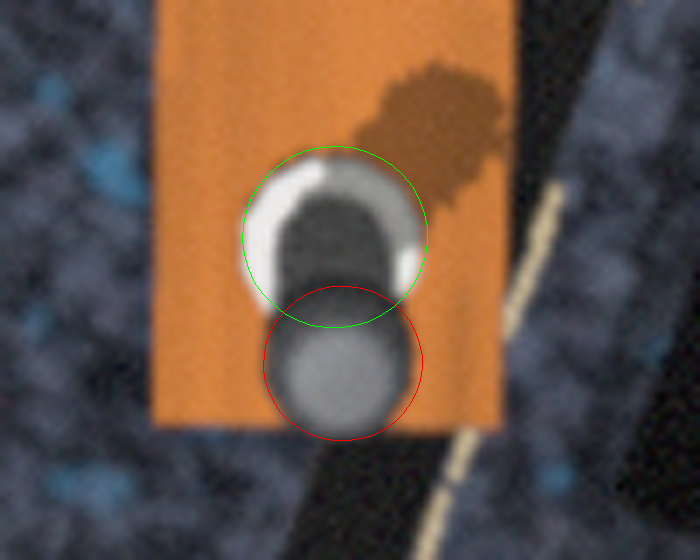

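play_rows(series=[{"wx": 0, "wy": 0, "wz": 0, "tx": -0.07, "ty": 0.1, "tz": 0.2, "gripper": 1}, {"wx": 0, "wy": 0, "wz": 0, "tx": 0, "ty": 0, "tz": 0.5, "gripper": 1}, {"wx": 0, "wy": 0, "wz": 0, "tx": 0, "ty": 0, "tz": 0.5, "gripper": 1}, {"wx": 0, "wy": 0, "wz": 0, "tx": 0, "ty": 0, "tz": 0.5, "gripper": 1}, {"wx": 0, "wy": 0, "wz": 0, "tx": 0, "ty": 0, "tz": 0.5, "gripper": 0.6}, {"wx": 0, "wy": 0, "wz": 0, "tx": 0, "ty": 0, "tz": 0.5, "gripper": 0.6}, {"wx": 0, "wy": 0, "wz": 0, "tx": 0, "ty": 0, "tz": 0.5, "gripper": 0.6}, {"wx": 0, "wy": 0, "wz": 0, "tx": 0, "ty": 0, "tz": 0.4, "gripper": 0.6}, {"wx": 0, "wy": 0, "wz": 0, "tx": 0, "ty": 0, "tz": 0.3, "gripper": 0.5}, {"wx": 0, "wy": 0, "wz": 0, "tx": 0, "ty": 0, "tz": 0.2, "gripper": 0.5}, {"wx": 0, "wy": 0, "wz": 0, "tx": 0, "ty": 0, "tz": 0.1, "gripper": 0.4}, {"wx": 0, "wy": 0, "wz": 0, "tx": 0, "ty": 0, "tz": 0, "gripper": 0.3}, {"wx": 0, "wy": 0, "wz": 0, "tx": 0, "ty": 0, "tz": 0, "gripper": 0.3}], force=10)

```text
time_s: 4.6
tcp_pos: [0.4898, -0.0348, 0.0921]
ee_rot: [0.987, 0.163, 0.001, 0.0]
contact_force: [-0.7, 0.4, 0.4]
gripper_width: 0.0291
grip_force: 0.0
```

```bash
python3 - <<'E'
from h import *
o=status.get_obs();print(o['time_s'],o['tcp_pos'],o['ee_rot'],o['contact_force'],o['gripper_width'])
f=cams.grab_frame('wrist');save('w3.png',f['img'])
E
```

```text
4.6 [ 0.4898326  -0.0347585   0.09211763] [9.86575804e-01 1.63302972e-01 5.53345053e-04 1.25958752e-04] [-0.71668636  0.36631821  0.43862322] 0.029148371832261287
```

View pics/w3.png

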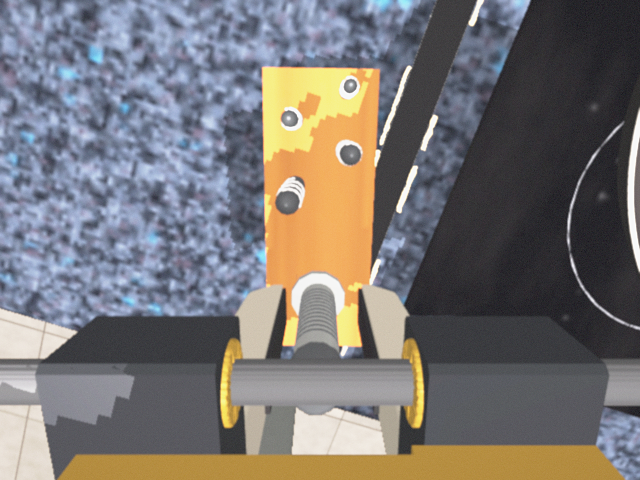

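The punch stands between the pads, with the collar at (319,294), about 1 mm off centre in tool y. I'll correct that and close.

play_rows(series=[{"wx": 0, "wy": 0, "wz": 0, "tx": 0, "ty": -0.025, "tz": 0, "gripper": 0.3}, {"wx": 0, "wy": 0, "wz": 0, "tx": 0, "ty": 0, "tz": 0, "gripper": 0.0}, {"wx": 0, "wy": 0, "wz": 0, "tx": 0, "ty": 0, "tz": 0, "gripper": 0.0}, {"wx": 0, "wy": 0, "wz": 0, "tx": 0, "ty": 0, "tz": 0, "gripper": 0.0}, {"wx": 0, "wy": 0, "wz": 0, "tx": 0, "ty": 0, "tz": 0, "gripper": 0.0}], force=10)

```text
time_s: 5.15
tcp_pos: [0.4892, -0.0332, 0.092]
ee_rot: [0.987, 0.164, 0.0, -0.0]
contact_force: [-0.4, 0.8, 2.5]
gripper_width: 0.0167
grip_force: 10.0
```

```bash
python3 - <<'E'
from h import *
o=status.get_obs();print(o['time_s'],o['tcp_pos'],o['ee_rot'],o['contact_force'],o['wrist_torque'],o['gripper_width'],o['grip_force'])
E
```

```text
5.15 [ 0.48921685 -0.03319177  0.0919809 ] [ 9.86524693e-01  1.63612156e-01  3.02276429e-04 -3.36879756e-05] [-0.38962887  0.83282098  2.49692426] [ 0.11322194  0.0478532  -0.02325906] 0.016659296641640772 10.0001648574289
```

play_rows(series=[{"wx": 0, "wy": 0, "wz": 0, "tx": 0, "ty": 0, "tz": 0, "gripper": 0.0}, {"wx": 0, "wy": 0, "wz": 0, "tx": 0, "ty": 0, "tz": 0, "gripper": 0.0}, {"wx": 0, "wy": 0, "wz": 0, "tx": 0, "ty": 0, "tz": -0.05, "gripper": 0.0}, {"wx": 0, "wy": 0, "wz": 0, "tx": 0, "ty": 0, "tz": -0.1, "gripper": 0.0}, {"wx": 0, "wy": 0, "wz": 0, "tx": 0, "ty": 0, "tz": -0.15, "gripper": 0.0}], force=50)

```text
time_s: 5.65
tcp_pos: [0.4883, -0.0335, 0.1065]
ee_rot: [0.987, 0.163, -0.001, -0.0]
contact_force: [-0.5, 0.2, -2.2]
gripper_width: 0.0154
grip_force: 50.0
```

play_rows(series=[{"wx": 0, "wy": 0, "wz": 0, "tx": 0, "ty": 0, "tz": -0.4, "gripper": 0.0}, {"wx": 0, "wy": 0, "wz": 0, "tx": 0, "ty": 0, "tz": -0.6, "gripper": 0.0}, {"wx": 0, "wy": 0, "wz": 0, "tx": 0, "ty": 0, "tz": -0.6, "gripper": 0.0}, {"wx": 0, "wy": 0, "wz": 0, "tx": 0, "ty": 0, "tz": -0.4, "gripper": 0.0}, {"wx": 0, "wy": 0, "wz": 0, "tx": 0, "ty": 0, "tz": -0.3, "gripper": 0.0}, {"wx": 0, "wy": 0, "wz": 0, "tx": 0.14, "ty": -0.32, "tz": 0, "gripper": 0.0}, {"wx": 0, "wy": 0, "wz": 0, "tx": 0.28, "ty": -0.67, "tz": 0, "gripper": 0.0}, {"wx": 0, "wy": 0, "wz": 0, "tx": 0.28, "ty": -0.67, "tz": 0, "gripper": 0.0}, {"wx": 0, "wy": 0, "wz": 0, "tx": 0.28, "ty": -0.67, "tz": 0, "gripper": 0.0}, {"wx": 0, "wy": 0, "wz": 0, "tx": 0.28, "ty": -0.67, "tz": 0, "gripper": 0.0}, {"wx": 0, "wy": 0, "wz": 0, "tx": 0.28, "ty": -0.67, "tz": 0, "gripper": 0.0}, {"wx": 0, "wy": 0, "wz": 0, "tx": 0.28, "ty": -0.67, "tz": 0, "gripper": 0.0}, {"wx": 0, "wy": 0, "wz": 0, "tx": 0.28, "ty": -0.67, "tz": 0, "gripper": 0.0}, {"wx": 0, "wy": 0, "wz": 0, "tx": 0.28, "ty": -0.67, "tz": 0, "gripper": 0.0}, {"wx": 0, "wy": 0, "wz": 0, "tx": 0.28, "ty": -0.67, "tz": 0, "gripper": 0.0}, {"wx": 0, "wy": 0, "wz": 0, "tx": 0.18, "ty": -0.4, "tz": 0, "gripper": 0.0}, {"wx": 0, "wy": 0, "wz": 0, "tx": 0, "ty": 0, "tz": 0, "gripper": 0.0}, {"wx": 0, "wy": 0, "wz": 0, "tx": 0, "ty": 0, "tz": 0, "gripper": 0.0}])

```text
time_s: 7.45
tcp_pos: [0.5142, 0.3313, 0.2214]
ee_rot: [0.987, 0.164, -0.001, 0.001]
contact_force: [-0.9, -1.0, -1.3]
gripper_width: 0.0154
grip_force: 50.0
```

```bash
python3 - <<'E'
from h import *
o=status.get_obs();print(o['time_s'],o['tcp_pos'],o['ee_rot'],o['contact_force'],o['gripper_width'])
f=cams.grab_frame('wrist');T=pose(f,o);save('w4.png',f['img'])
np.savez('w4.npz',T=T,img=f['img'],**{k:f[k] for k in('fx','fy','cx','cy')})
for k,z in [('jig_hole',.032),('punch_shank',.14)]:
    for d in spotter.cut_out(f,k)[:2]:
        print(k,round(d['confidence'],2),np.round(d['location'],1),hit(f,T,d['location'],z).round(4),d['region'].sum())
E
```

```text
7.45 [0.51418778 0.33127681 0.22141739] [ 9.86503406e-01  1.63738465e-01 -5.03749563e-04  7.00954567e-04] [-0.86522522 -0.96299213 -1.32958141] 0.015425547183820842
jig_hole 0.87 [328.  183.8] [0.5427 0.3355 0.032 ] 56515
punch_shank 0.42 [322.3 263.3] [0.5106 0.3295 0.14  ] 119
```

View pics/w4.png

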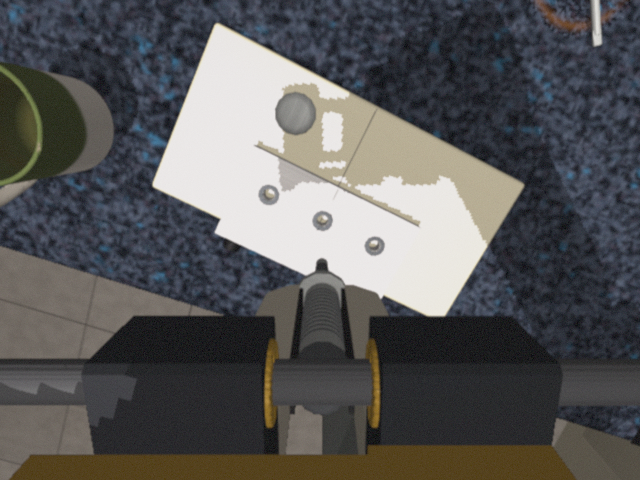

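The holes show at (269,195), (322,220) and (375,246), and the punch tip at about (322,262). I'll measure both more finely.

```bash
python3 - <<'E'
from h import *
d=np.load('w4.npz');T=d['T'];im=d['img'];f={k:float(d[k]) for k in('fx','fy','cx','cy')}
g=cv2.GaussianBlur(cv2.cvtColor(im,cv2.COLOR_RGB2GRAY),(3,3),0)
P=[]
for u,v in[(269,195),(322,220),(375,246)]:
    s=g[v-16:v+17,u-16:u+17];m=(s<190).astype(np.uint8);n,l,st,c=cv2.connectedComponentsWithStats(m);i=l[16,16] or l[16-5,16] or l[16,22]
    cnt=max(cv2.findContours((l==i).astype(np.uint8),0,1)[0],key=len);e=cv2.fitEllipse(cnt)
    px=np.array(e[0])+[u-16,v-16];w=hit(f,T,px,.032);P.append(w);print(px.round(2),np.round(e[1],1),w.round(4))
print([np.linalg.norm(P[i]-P[i+1]).round(4) for i in(0,1)],'mid mean',np.mean(P,0).round(4))
M=T@np.linalg.inv(np.eye(4));o=status.get_obs();Rt=R.from_quat(o['ee_rot']).as_matrix()
for L in(.064,.072,.080): print('axis px',L,proj(f,T,np.array(o['tcp_pos'])+Rt[:,2]*L))
c=im[200:320,270:380]
save('w4c.png',cv2.resize(c,None,fx=5,fy=5,interpolation=cv2.INTER_CUBIC))
print('tool z',Rt[:,2])
E
```

```text
[268.38 194.51] [19.5 19.9] [0.5192 0.378  0.032 ]
[322.21 220.46] [19.1 19.8] [0.513  0.3302 0.032 ]
[374.28 245.68] [18.5 19.5] [0.5067 0.2825 0.032 ]
[np.float64(0.0482), np.float64(0.0481)] mid mean [0.513  0.3302 0.032 ]
axis px 0.064 [324.80159167 265.74738389]
axis px 0.072 [324.7228167 261.2993379]
axis px 0.08 [324.6490116  257.13191656]
tool z [ 3.32440192e-05 -1.67561396e-03 -9.99998596e-01]
```

View pics/w4c.png

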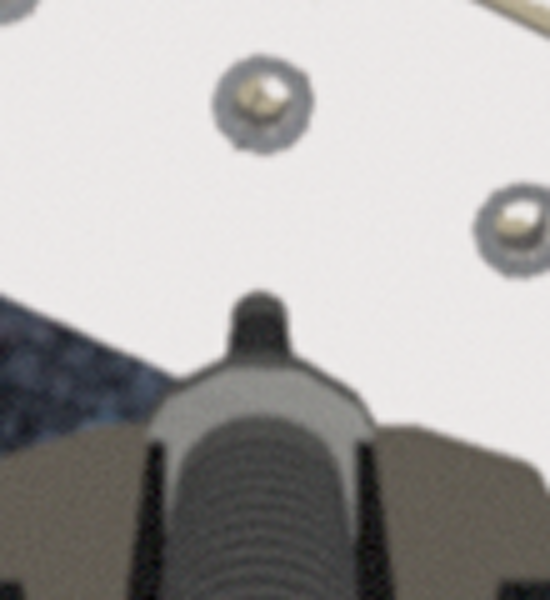

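play_rows(series=[{"wx": 0, "wy": 0, "wz": 0, "tx": -0.01, "ty": 0.008, "tz": 0.3, "gripper": 0.0}, {"wx": 0, "wy": 0, "wz": 0, "tx": 0, "ty": 0, "tz": 0.5, "gripper": 0.0}, {"wx": 0, "wy": 0, "wz": 0, "tx": 0, "ty": 0, "tz": 0.5, "gripper": 0.0}, {"wx": 0, "wy": 0, "wz": 0, "tx": 0, "ty": 0, "tz": 0.4, "gripper": 0.0}, {"wx": 0, "wy": 0, "wz": 0, "tx": 0, "ty": 0, "tz": 0.2, "gripper": 0.0}, {"wx": 0, "wy": 0, "wz": 0, "tx": 0, "ty": 0, "tz": 0.1, "gripper": 0.0}, {"wx": 0, "wy": 0, "wz": 0, "tx": 0, "ty": 0, "tz": 0, "gripper": 0.0}, {"wx": 0, "wy": 0, "wz": 0, "tx": 0, "ty": 0, "tz": 0, "gripper": 0.0}])

```text
time_s: 8.4
tcp_pos: [0.5149, 0.3317, 0.1228]
ee_rot: [0.987, 0.163, 0.001, -0.0]
contact_force: [0.3, 0.1, -1.7]
gripper_width: 0.0157
grip_force: 50.0
```

```bash
python3 - <<'E'
from h import *
Q=[status.get_obs() for _ in range(1)];o=Q[0];print(o['time_s'],o['tcp_pos'],o['ee_rot'],o['contact_force'])
f=cams.grab_frame('wrist');T=pose(f,o)
np.savez('w5.npz',T=T,img=f['img'],**{k:f[k] for k in('fx','fy','cx','cy')})
c=f['img'][190:310,260:385]
save('w5c.png',cv2.resize(c,None,fx=5,fy=5,interpolation=cv2.INTER_CUBIC))
H=np.array(f['hand_eye']);tz=o['tcp_pos'][2]
for h in(tz-.032,.078,.082): print(h,'axis px',proj(f,H,[0,0,h]).round(1))
for z in(.021,.026): print('collar front',proj(f,H,[.012,0,z]).round(1))
o=status.get_obs();print(o['tcp_pos'],o['ee_rot'])
E
```

```text
8.4 [0.51487933 0.33165804 0.12278614] [ 9.86560934e-01  1.63390261e-01  9.70548418e-04 -4.50860206e-04] [ 0.2980132   0.14943485 -1.6598727 ]
0.09078614011202728 axis px [321.6 252.3]
0.078 axis px [321.5 258.5]
0.082 axis px [321.5 256.5]
collar front [321.3 270.1]
collar front [321.3 266.5]
[0.51492488 0.33179003 0.12292537] [ 9.86551523e-01  1.63445760e-01  1.13796043e-03 -5.30580608e-04]
```

View pics/w5c.png

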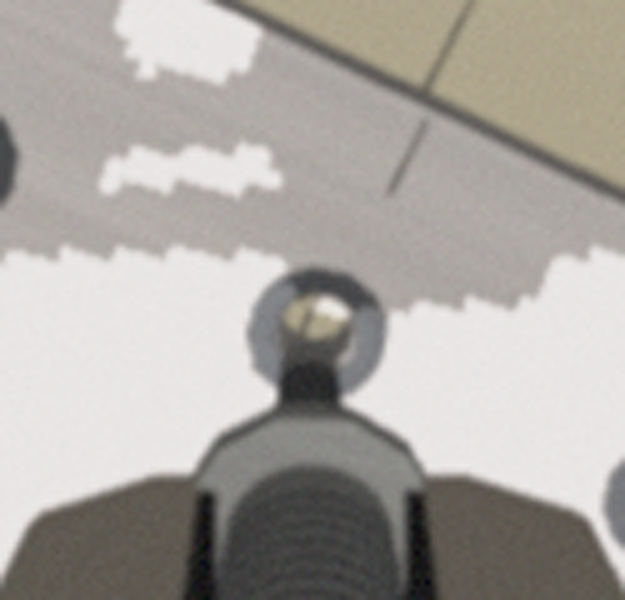

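```bash
python3 - <<'E'
from h import *
a=cv2.imread('pics/w3.png',0);print('w3',[(int(c),a[262:282,c].tolist()) for c in(318,321)])
print('w3 row294',a[294,286:352].tolist())
for n in('w4','w5'):
    g=cv2.cvtColor(np.load(n+'.npz')['img'],cv2.COLOR_RGB2GRAY)
    print(n,'col321',g[250:286,320:323].mean(1).astype(int).tolist());
    print(' cols 310/332',g[262:284,310].tolist(),g[262:284,332].tolist())
    print(' row266',g[266,308:338].tolist())
E
```

```text
w3 [(318, [182, 183, 183, 184, 185, 186, 185, 185, 182, 170, 172, 206, 241, 246, 246, 245, 245, 245, 246, 245]), (321, [187, 187, 187, 188, 186, 187, 186, 185, 186, 174, 170, 204, 242, 247, 246, 245, 245, 246, 246, 246])]
w3 row294 [146, 172, 178, 177, 177, 205, 238, 244, 243, 243, 244, 244, 244, 244, 245, 232, 182, 145, 134, 140, 140, 133, 138, 141, 149, 151, 149, 147, 144, 141, 139, 143, 143, 139, 143, 147, 151, 154, 154, 146, 142, 143, 147, 147, 142, 145, 156, 188, 234, 244, 244, 244, 244, 244, 244, 245, 246, 245, 224, 191, 183, 183, 179, 180, 180, 179]
w4 col321 [233, 233, 233, 232, 233, 234, 231, 214, 150, 95, 74, 72, 60, 46, 45, 42, 43, 45, 45, 51, 62, 75, 83, 107, 130, 140, 141, 140, 139, 142, 140, 137, 121, 97, 80, 77]
 cols 310/332 [233, 233, 233, 233, 233, 233, 232, 234, 235, 232, 219, 165, 106, 89, 116, 135, 137, 136, 134, 134, 140, 137] [233, 233, 233, 232, 232, 232, 233, 233, 233, 225, 188, 126, 91, 113, 135, 141, 141, 140, 139, 142, 141, 138]
 row266 [232, 233, 233, 233, 234, 234, 231, 190, 108, 56, 45, 42, 43, 44, 43, 46, 45, 46, 55, 130, 218, 234, 234, 234, 232, 233, 233, 233, 234, 233]
w5 col321 [151, 157, 146, 134, 135, 137, 132, 113, 87, 74, 76, 71, 60, 45, 42, 43, 40, 42, 44, 45, 63, 72, 81, 100, 125, 138, 138, 137, 139, 138, 138, 134, 119, 95, 76, 74]
 cols 310/332 [184, 188, 214, 227, 231, 230, 230, 231, 231, 229, 216, 161, 105, 87, 110, 133, 136, 134, 134, 132, 134, 137] [131, 130, 124, 130, 161, 198, 226, 230, 231, 227, 189, 122, 93, 111, 129, 137, 140, 139, 138, 138, 140, 137]
 row266 [231, 231, 231, 230, 220, 190, 157, 110, 59, 45, 45, 43, 41, 38, 42, 41, 43, 41, 42, 76, 113, 124, 124, 132, 161, 196, 223, 231, 229, 229]
```

play_rows(series=[{"wx": 0, "wy": 0, "wz": 0, "tx": -0.017, "ty": 0.018, "tz": 0.06, "gripper": 0.0}, {"wx": 0, "wy": 0, "wz": 0, "tx": 0, "ty": 0, "tz": 0.06, "gripper": 0.0}, {"wx": 0, "wy": 0, "wz": 0, "tx": 0, "ty": 0, "tz": 0.04, "gripper": 0.0}, {"wx": 0, "wy": 0, "wz": 0, "tx": 0, "ty": 0, "tz": 0, "gripper": 0.0}, {"wx": 0, "wy": 0, "wz": 0, "tx": 0, "ty": 0, "tz": 0, "gripper": 0.0}])

```text
time_s: 8.95
tcp_pos: [0.5136, 0.3303, 0.1136]
ee_rot: [0.987, 0.164, -0.0, -0.0]
contact_force: [-0.6, -0.1, -0.9]
gripper_width: 0.0152
grip_force: 50.0
```

```bash
python3 - <<'E'
from h import *
o=status.get_obs();print(o['time_s'],o['tcp_pos'],o['ee_rot'],o['contact_force'])
f=cams.grab_frame('wrist')
c=f['img'][200:300,265:380]
save('w6c.png',cv2.resize(c,None,fx=5,fy=5,interpolation=cv2.INTER_CUBIC))
H=np.array(f['hand_eye']);tz=o['tcp_pos'][2]
print('seat px',proj(f,H,[-.00135,-.00015,tz-.032]).round(1))
# fit ring outer edge: dark (<190) component around
g=cv2.cvtColor(f['img'],cv2.COLOR_RGB2GRAY)
# radial edge search
c0=proj(f,H,[-.00135,-.00015,tz-.032])
for it in range(4):
    pts=[]
    for a in np.radians(np.r_[-200:21:10]):
        rr=np.arange(6,24,.25);u=c0[0]+rr*np.cos(a);v=c0[1]+rr*np.sin(a)
        s=cv2.remap(g,u.astype(np.float32)[None],v.astype(np.float32)[None],1)[0].astype(float)
        gr=np.convolve(s,np.r_[np.ones(6),-np.ones(6)],'valid');k=gr.argmax()+5.5
        if gr.max()>120: pts.append([c0[0]+(6+.25*k)*np.cos(a),c0[1]+(6+.25*k)*np.sin(a),6+.25*k])
    P=np.array(pts);med=np.median(P[:,2]);P=P[abs(P[:,2]-med)<3]
    A=np.c_[2*P[:,:2],np.ones(len(P))];s=np.linalg.lstsq(A,(P[:,:2]**2).sum(1),rcond=None)[0];c0=s[:2]
print('ring',c0.round(2),len(P),med)
E
```

```text
8.95 [0.51361424 0.33027956 0.11361434] [ 9.86531025e-01  1.63574246e-01 -5.62046375e-05 -8.38978683e-06] [-0.61295374 -0.07879352 -0.85460711]
seat px [321.3 258.9]
ring [321.32 258.49] 23 14.375
```

View pics/w6c.png

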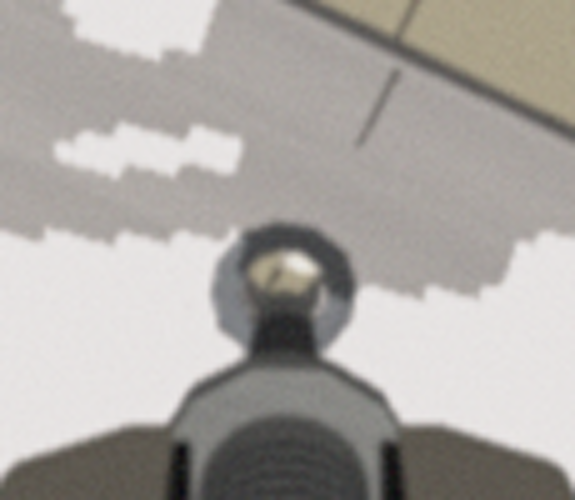

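The ring centre (321.3,258.5) matches the seat prediction (321.3,258.9), so the punch is lined up. I'm lowering it into the hole.

play_rows(series=[{"wx": 0, "wy": 0, "wz": 0, "tx": 0, "ty": 0, "tz": 0.04, "gripper": 0.0}, {"wx": 0, "wy": 0, "wz": 0, "tx": 0, "ty": 0, "tz": 0.04, "gripper": 0.0}, {"wx": 0, "wy": 0, "wz": 0, "tx": 0, "ty": 0, "tz": 0.04, "gripper": 0.0}, {"wx": 0, "wy": 0, "wz": 0, "tx": 0, "ty": 0, "tz": 0.04, "gripper": 0.0}, {"wx": 0, "wy": 0, "wz": 0, "tx": 0, "ty": 0, "tz": 0, "gripper": 0.0}])

```text
time_s: 9.5
tcp_pos: [0.5134, 0.3301, 0.1053]
ee_rot: [0.987, 0.164, -0.0, 0.0]
contact_force: [-0.1, -0.5, -2.1]
gripper_width: 0.0156
grip_force: 50.0
```

play_rows(series=[{"wx": 0, "wy": 0, "wz": 0, "tx": 0, "ty": 0, "tz": 0.02, "gripper": 0.0}, {"wx": 0, "wy": 0, "wz": 0, "tx": 0, "ty": 0, "tz": 0.02, "gripper": 0.0}, {"wx": 0, "wy": 0, "wz": 0, "tx": 0, "ty": 0, "tz": 0.02, "gripper": 0.0}, {"wx": 0, "wy": 0, "wz": 0, "tx": 0, "ty": 0, "tz": 0.02, "gripper": 0.0}, {"wx": 0, "wy": 0, "wz": 0, "tx": 0, "ty": 0, "tz": 0, "gripper": 0.0}])

```text
time_s: 10.0
tcp_pos: [0.5136, 0.3302, 0.1015]
ee_rot: [0.987, 0.164, -0.0, 0.0]
contact_force: [0.4, 0.3, -2.8]
gripper_width: 0.0154
grip_force: 50.0
```

play_rows(series=[{"wx": 0, "wy": 0, "wz": 0, "tx": 0, "ty": 0, "tz": 0.02, "gripper": 0.0}, {"wx": 0, "wy": 0, "wz": 0, "tx": 0, "ty": 0, "tz": 0.01, "gripper": 0.0}, {"wx": 0, "wy": 0, "wz": 0, "tx": 0, "ty": 0, "tz": 0, "gripper": 0.0}])

```text
time_s: 10.3
tcp_pos: [0.5136, 0.3302, 0.1001]
ee_rot: [0.987, 0.164, -0.0, 0.0]
contact_force: [0.3, 0.5, -1.8]
gripper_width: 0.0151
grip_force: 50.0
```

play_rows(series=[{"wx": 0, "wy": 0, "wz": 0, "tx": 0, "ty": 0, "tz": 0.02, "gripper": 0.0}, {"wx": 0, "wy": 0, "wz": 0, "tx": 0, "ty": 0, "tz": 0.02, "gripper": 0.0}, {"wx": 0, "wy": 0, "wz": 0, "tx": 0, "ty": 0, "tz": 0, "gripper": 0.0}])

```text
time_s: 10.6
tcp_pos: [0.5135, 0.3302, 0.098]
ee_rot: [0.987, 0.164, -0.0, 0.0]
contact_force: [0.7, 0.4, -1.4]
gripper_width: 0.0158
grip_force: 50.0
```

play_rows(series=[{"wx": 0, "wy": 0, "wz": 0, "tx": 0, "ty": 0, "tz": 0.02, "gripper": 0.0}, {"wx": 0, "wy": 0, "wz": 0, "tx": 0, "ty": 0, "tz": 0, "gripper": 0.0}])

```text
time_s: 10.8
tcp_pos: [0.5136, 0.3302, 0.0971]
ee_rot: [0.987, 0.164, -0.0, 0.0]
contact_force: [-0.5, -0.5, -1.5]
gripper_width: 0.0158
grip_force: 50.0
```

play_rows(series=[{"wx": 0, "wy": 0, "wz": 0, "tx": 0, "ty": 0, "tz": 0.02, "gripper": 0.0}, {"wx": 0, "wy": 0, "wz": 0, "tx": 0, "ty": 0, "tz": 0, "gripper": 0.0}])

```text
time_s: 11.0
tcp_pos: [0.5136, 0.3302, 0.0961]
ee_rot: [0.987, 0.164, -0.0, 0.0]
contact_force: [0.1, 0.1, -2.2]
gripper_width: 0.0153
grip_force: 50.0
```

play_rows(series=[{"wx": 0, "wy": 0, "wz": 0, "tx": 0, "ty": 0, "tz": 0.02, "gripper": 0.0}, {"wx": 0, "wy": 0, "wz": 0, "tx": 0, "ty": 0, "tz": 0, "gripper": 0.0}])

```text
time_s: 11.2
tcp_pos: [0.514, 0.3305, 0.0956]
ee_rot: [0.987, 0.164, 0.0, -0.0]
contact_force: [-0.3, 0.4, 1.6]
gripper_width: 0.0156
grip_force: 50.0
```

Contact came at a TCP height of about 0.0958. From here I press in small steps.

play_rows(series=[{"wx": 0, "wy": 0, "wz": 0, "tx": 0, "ty": 0, "tz": 0.01, "gripper": 0.0}, {"wx": 0, "wy": 0, "wz": 0, "tx": 0, "ty": 0, "tz": 0.01, "gripper": 0.0}], force=60)

```text
time_s: 11.4
tcp_pos: [0.5141, 0.3306, 0.0948]
ee_rot: [0.987, 0.164, 0.001, -0.0]
contact_force: [0.6, -0.6, 2.9]
gripper_width: 0.0151
grip_force: 60.0
```

play_rows(series=[{"wx": 0, "wy": 0, "wz": 0, "tx": 0, "ty": 0, "tz": 0.01, "gripper": 0.0}, {"wx": 0, "wy": 0, "wz": 0, "tx": 0, "ty": 0, "tz": 0.01, "gripper": 0.0}])

```text
time_s: 11.6
tcp_pos: [0.5143, 0.3307, 0.094]
ee_rot: [0.987, 0.164, 0.001, -0.0]
contact_force: [0.5, -0.3, 4.7]
gripper_width: 0.0154
grip_force: 60.0
```

play_rows(series=[{"wx": 0, "wy": 0, "wz": 0, "tx": 0, "ty": 0, "tz": 0.01, "gripper": 0.0}, {"wx": 0, "wy": 0, "wz": 0, "tx": 0, "ty": 0, "tz": 0.01, "gripper": 0.0}])

```text
time_s: 11.8
tcp_pos: [0.5145, 0.3309, 0.0933]
ee_rot: [0.987, 0.164, 0.001, -0.001]
contact_force: [-1.0, 0.6, 5.7]
gripper_width: 0.0153
grip_force: 60.0
```

play_rows(series=[{"wx": 0, "wy": 0, "wz": 0, "tx": 0, "ty": 0, "tz": 0.01, "gripper": 0.0}])

```text
time_s: 11.9
tcp_pos: [0.5147, 0.331, 0.093]
ee_rot: [0.987, 0.164, 0.001, -0.001]
contact_force: [-0.4, -0.1, 8.7]
gripper_width: 0.0155
grip_force: 60.0
```

play_rows(series=[{"wx": 0, "wy": 0, "wz": 0, "tx": 0, "ty": 0, "tz": 0.01, "gripper": 0.0}])

```text
time_s: 12.0
tcp_pos: [0.5148, 0.3311, 0.0928]
ee_rot: [0.987, 0.164, 0.002, -0.001]
contact_force: [-1.6, -0.2, 8.0]
gripper_width: 0.0155
grip_force: 60.0
```

The arm is yielding sideways along tool +x. I'll bring it back before pressing further.

play_rows(series=[{"wx": 0, "wy": -0.12, "wz": 0, "tx": -0.014, "ty": 0, "tz": 0, "gripper": 0.0}, {"wx": 0, "wy": -0.12, "wz": 0, "tx": -0.014, "ty": 0, "tz": 0, "gripper": 0.0}])

```text
time_s: 12.2
tcp_pos: [0.5137, 0.3307, 0.0929]
ee_rot: [0.987, 0.164, -0.0, -0.0]
contact_force: [0.7, 0.2, 8.3]
gripper_width: 0.0152
grip_force: 60.0
```

```bash
python3 - <<'E'
from h import *
o=status.get_obs();print(o['time_s'],o['tcp_pos'],o['ee_rot'],o['contact_force'],o['wrist_torque'],R.from_quat(o['ee_rot']).as_matrix()[:,2])
f=cams.grab_frame('wrist')
g=cv2.cvtColor(f['img'],cv2.COLOR_RGB2GRAY)
H=np.array(f['hand_eye']);tz=o['tcp_pos'][2]
c0=proj(f,H,[-.00135,-.00015,tz-.032]);print('seat',c0.round(1))
for it in range(4):
    pts=[]
    for a in np.radians(np.r_[-200:21:10]):
        rr=np.arange(6,24,.25);u=c0[0]+rr*np.cos(a);v=c0[1]+rr*np.sin(a)
        s=cv2.remap(g,u.astype(np.float32)[None],v.astype(np.float32)[None],1)[0].astype(float)
        gr=np.convolve(s,np.r_[np.ones(6),-np.ones(6)],'valid');k=gr.argmax()+5.5
        if gr.max()>120: pts.append([c0[0]+(6+.25*k)*np.cos(a),c0[1]+(6+.25*k)*np.sin(a),6+.25*k])
    P=np.array(pts);med=np.median(P[:,2]);P=P[abs(P[:,2]-med)<3]
    A=np.c_[2*P[:,:2],np.ones(len(P))];s=np.linalg.lstsq(A,(P[:,:2]**2).sum(1),rcond=None)[0];c0=s[:2]
print('ring',c0.round(2),len(P),med,'world',hit(f,pose(f,o),c0,.032).round(4))
E
```

```text
12.2 [0.51373525 0.33069196 0.09293638] [ 9.86542750e-01  1.63502740e-01 -1.44658217e-04 -4.86109402e-04] [0.66403941 0.23538877 8.31992102] [-0.1109236   0.02582417  0.03463572] [-4.44383469e-04  9.11831382e-04 -9.99999486e-01]
seat [321.2 270.3]
ring [322.15 271.02] 22 15.625 world [0.5122 0.3299 0.032 ]
```

play_rows(series=[{"wx": 0, "wy": -0.03, "wz": 0, "tx": -0.004, "ty": 0, "tz": 0.01, "gripper": 0.0}])

```text
time_s: 12.35
tcp_pos: [0.5137, 0.3307, 0.0926]
ee_rot: [0.987, 0.163, -0.0, -0.001]
contact_force: [0.4, -0.3, 9.7]
gripper_width: 0.0149
grip_force: 60.0
```

play_rows(series=[{"wx": 0, "wy": -0.03, "wz": 0, "tx": -0.004, "ty": 0, "tz": 0.01, "gripper": 0.0}])

```text
time_s: 12.45
tcp_pos: [0.5137, 0.3308, 0.0923]
ee_rot: [0.987, 0.163, -0.0, -0.001]
contact_force: [0.2, -0.5, 10.6]
gripper_width: 0.0152
grip_force: 60.0
```

play_rows(series=[{"wx": 0, "wy": -0.03, "wz": 0, "tx": -0.004, "ty": 0, "tz": 0.008, "gripper": 0.0}])

```text
time_s: 12.55
tcp_pos: [0.5137, 0.3308, 0.0921]
ee_rot: [0.987, 0.163, -0.0, -0.001]
contact_force: [-0.4, 0.2, 10.7]
gripper_width: 0.0153
grip_force: 60.0
```

play_rows(series=[{"wx": 0, "wy": -0.03, "wz": 0, "tx": -0.004, "ty": 0, "tz": 0.008, "gripper": 0.0}])

```text
time_s: 12.65
tcp_pos: [0.5136, 0.3308, 0.0919]
ee_rot: [0.987, 0.163, -0.0, -0.001]
contact_force: [-0.1, -0.6, 11.6]
gripper_width: 0.0153
grip_force: 60.0
```

play_rows(series=[{"wx": 0, "wy": -0.03, "wz": 0, "tx": -0.004, "ty": 0, "tz": 0.008, "gripper": 0.0}])

```text
time_s: 12.75
tcp_pos: [0.5135, 0.3307, 0.0915]
ee_rot: [0.987, 0.163, -0.001, -0.001]
contact_force: [1.3, -0.2, 6.0]
gripper_width: 0.0155
grip_force: 60.0
```

It snapped: the force fell from 11.6 to 6.0 N. I'm lifting now and undoing the sideways compensation.

play_rows(series=[{"wx": 0, "wy": 0.13, "wz": 0, "tx": 0.015, "ty": 0, "tz": -0.03, "gripper": 0.0}, {"wx": 0, "wy": 0.13, "wz": 0, "tx": 0.015, "ty": 0, "tz": -0.03, "gripper": 0.0}, {"wx": 0, "wy": 0.13, "wz": 0, "tx": 0.015, "ty": 0, "tz": -0.04, "gripper": 0.0}, {"wx": 0, "wy": 0, "wz": 0, "tx": 0, "ty": 0, "tz": -0.04, "gripper": 0.0}, {"wx": 0, "wy": 0, "wz": 0, "tx": 0, "ty": 0, "tz": -0.05, "gripper": 0.0}])

```text
time_s: 13.25
tcp_pos: [0.5126, 0.3296, 0.0976]
ee_rot: [0.987, 0.164, -0.001, 0.001]
contact_force: [-0.2, -0.9, -2.6]
gripper_width: 0.0153
grip_force: 60.0
```

play_rows(series=[{"wx": 0, "wy": 0, "wz": 0, "tx": 0.014, "ty": 0, "tz": -0.08, "gripper": 0.0}, {"wx": 0, "wy": 0, "wz": 0, "tx": 0, "ty": 0, "tz": -0.1, "gripper": 0.0}, {"wx": 0, "wy": 0, "wz": 0, "tx": 0, "ty": 0, "tz": -0.2, "gripper": 0.0}, {"wx": 0, "wy": 0, "wz": 0, "tx": 0, "ty": 0, "tz": -0.4, "gripper": 0.0}, {"wx": 0, "wy": 0, "wz": 0, "tx": 0, "ty": 0, "tz": -0.6, "gripper": 0.0}, {"wx": 0, "wy": 0, "wz": 0, "tx": 0, "ty": 0, "tz": -0.6, "gripper": 0.0}, {"wx": 0, "wy": 0, "wz": 0, "tx": 0, "ty": 0, "tz": -0.4, "gripper": 0.0}, {"wx": 0, "wy": 0, "wz": 0, "tx": 0, "ty": 0, "tz": -0.1, "gripper": 0.0}, {"wx": 0, "wy": 0, "wz": 0, "tx": 0, "ty": 0, "tz": 0, "gripper": 0.0}, {"wx": 0, "wy": 0, "wz": 0, "tx": 0, "ty": 0, "tz": 0, "gripper": 0.0}])

```text
time_s: 14.25
tcp_pos: [0.5134, 0.3298, 0.2213]
ee_rot: [0.987, 0.164, -0.001, 0.001]
contact_force: [-0.4, -0.3, -1.9]
gripper_width: 0.0149
grip_force: 60.0
```

```bash
python3 - <<'E'
from h import *
o=status.get_obs();print(o['time_s'],o['tcp_pos'],o['ee_rot'],R.from_quat(o['ee_rot']).as_matrix()[:,2].round(4))
f=cams.grab_frame('wrist');T=pose(f,o);im=f['img']
g=cv2.GaussianBlur(cv2.cvtColor(im,cv2.COLOR_RGB2GRAY),(3,3),0)
for p in [(.5192,.378,.032),(.513,.3302,.032),(.5067,.2825,.032)]:
    u,v=proj(f,T,p).round().astype(int)
    s=g[v-16:v+17,u-16:u+17];m=(s<190).astype(np.uint8);n,l,st,c=cv2.connectedComponentsWithStats(m);i=1+st[1:,4].argmax()
    e=cv2.fitEllipse(max(cv2.findContours((l==i).astype(np.uint8),0,1)[0],key=len))
    px=np.array(e[0])+[u-16,v-16];print(px.round(1),np.round(e[1],1),hit(f,T,px,.032).round(4))
print('col321',g[250:286,320:323].mean(1).astype(int).tolist())
M=R.from_quat(o['ee_rot']).as_matrix();d=M.T@(np.array([.4892,-.0332,o['tcp_pos'][2]])-o['tcp_pos']);print('to block, units',(d/.05).round(3))
E
```

```text
14.25 [0.51341771 0.32981374 0.22125137] [ 9.86531283e-01  1.63567172e-01 -1.20710401e-03  5.91558412e-04] [-0.0022 -0.0016 -1.    ]
[266.9 192.7] [19.4 20.1] [0.5192 0.378  0.032 ]
[320.9 218.8] [19.1 19.9] [0.5129 0.3302 0.032 ]
[373.  244.1] [18.3 19.5] [0.5067 0.2826 0.032 ]
col321 [233, 233, 233, 233, 233, 233, 227, 203, 155, 105, 79, 70, 60, 49, 44, 44, 44, 43, 45, 51, 63, 73, 85, 104, 126, 139, 141, 140, 141, 141, 140, 133, 118, 98, 82, 77]
to block, units [-2.802  6.715  0.012]
```

The jig has not moved and the grip is unchanged. I'm going back over the block.

play_rows(series=[{"wx": 0, "wy": 0.15, "wz": 0, "tx": -0.14, "ty": 0.32, "tz": 0, "gripper": 0.0}, {"wx": 0, "wy": 0, "wz": 0, "tx": -0.28, "ty": 0.67, "tz": 0, "gripper": 0.0}, {"wx": 0, "wy": 0, "wz": 0, "tx": -0.28, "ty": 0.67, "tz": 0, "gripper": 0.0}, {"wx": 0, "wy": 0, "wz": 0, "tx": -0.28, "ty": 0.67, "tz": 0, "gripper": 0.0}, {"wx": 0, "wy": 0, "wz": 0, "tx": -0.28, "ty": 0.67, "tz": 0, "gripper": 0.0}, {"wx": 0, "wy": 0, "wz": 0, "tx": -0.28, "ty": 0.67, "tz": 0, "gripper": 0.0}, {"wx": 0, "wy": 0, "wz": 0, "tx": -0.28, "ty": 0.67, "tz": 0, "gripper": 0.0}, {"wx": 0, "wy": 0, "wz": 0, "tx": -0.28, "ty": 0.67, "tz": 0, "gripper": 0.0}, {"wx": 0, "wy": 0, "wz": 0, "tx": -0.28, "ty": 0.67, "tz": 0, "gripper": 0.0}, {"wx": 0, "wy": 0, "wz": 0, "tx": -0.28, "ty": 0.67, "tz": 0, "gripper": 0.0}, {"wx": 0, "wy": 0, "wz": 0, "tx": -0.14, "ty": 0.36, "tz": 0, "gripper": 0.0}, {"wx": 0, "wy": 0, "wz": 0, "tx": 0, "ty": 0, "tz": 0.5, "gripper": 0.0}, {"wx": 0, "wy": 0, "wz": 0, "tx": 0, "ty": 0, "tz": 0.4, "gripper": 0.0}, {"wx": 0, "wy": 0, "wz": 0, "tx": 0, "ty": 0, "tz": 0.2, "gripper": 0.0}, {"wx": 0, "wy": 0, "wz": 0, "tx": 0, "ty": 0, "tz": 0, "gripper": 0.0}, {"wx": 0, "wy": 0, "wz": 0, "tx": 0, "ty": 0, "tz": 0, "gripper": 0.0}])

```text
time_s: 15.9
tcp_pos: [0.4903, -0.032, 0.1672]
ee_rot: [0.986, 0.164, 0.001, -0.0]
contact_force: [0.3, -0.2, -1.4]
gripper_width: 0.0153
grip_force: 60.0
```

```bash
python3 - <<'E'
from h import *
o=status.get_obs();print(o['time_s'],o['tcp_pos'],o['ee_rot'],R.from_quat(o['ee_rot']).as_matrix()[:,2].round(4))
f=cams.grab_frame('wrist');T=pose(f,o);im=f['img'][190:310,260:385]
save('w7c.png',cv2.resize(im,None,fx=5,fy=5,interpolation=cv2.INTER_CUBIC))
H=np.array(f['hand_eye']);print('axis at block top px',proj(f,H,[-.00135,-.00015,o['tcp_pos'][2]-.066]))
M=R.from_quat(o['ee_rot']).as_matrix();d=M.T@(np.array([.4892,-.0332,o['tcp_pos'][2]])-o['tcp_pos']);print('to block, units',(d/.05).round(3))
E
```

```text
15.9 [ 0.49032128 -0.03197619  0.16720715] [ 9.86491614e-01  1.63806194e-01  1.31525159e-03 -3.10570658e-04] [ 0.0025  0.001  -1.    ]
axis at block top px [321.33925681 249.74635951]
to block, units [-0.029  0.016 -0.   ]
```

View pics/w7c.png

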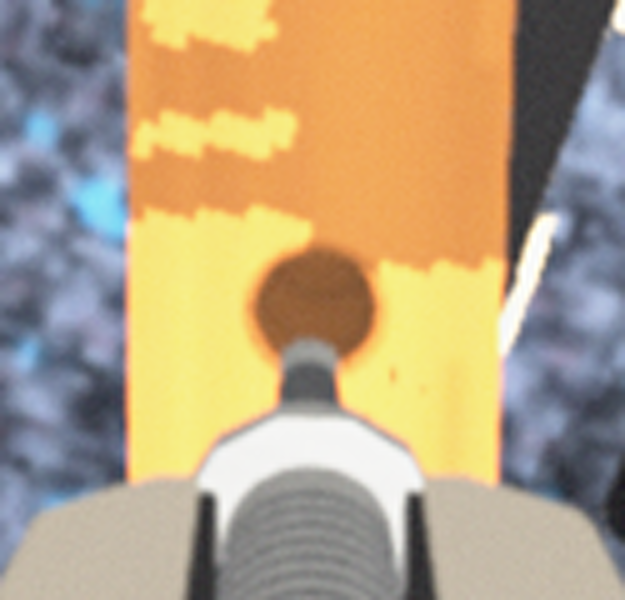

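The block hole is centred at about (322.6,250.8), against a punch axis prediction of (321.3,249.7). I'll make the small correction and lower.

play_rows(series=[{"wx": 0, "wy": -0.1, "wz": 0, "tx": -0.02, "ty": 0.015, "tz": 0.0, "gripper": 0.0}, {"wx": 0, "wy": 0, "wz": 0, "tx": 0, "ty": 0, "tz": 0.2, "gripper": 0.0}, {"wx": 0, "wy": 0, "wz": 0, "tx": 0, "ty": 0, "tz": 0.3, "gripper": 0.0}, {"wx": 0, "wy": 0, "wz": 0, "tx": 0, "ty": 0, "tz": 0.3, "gripper": 0.0}, {"wx": 0, "wy": 0, "wz": 0, "tx": 0, "ty": 0, "tz": 0.15, "gripper": 0.0}, {"wx": 0, "wy": 0, "wz": 0, "tx": 0, "ty": 0, "tz": 0.05, "gripper": 0.0}, {"wx": 0, "wy": 0, "wz": 0, "tx": 0, "ty": 0, "tz": 0, "gripper": 0.0}])

```text
time_s: 16.65
tcp_pos: [0.4895, -0.0332, 0.117]
ee_rot: [0.987, 0.164, 0.0, -0.0]
contact_force: [-0.1, 0.2, -1.2]
gripper_width: 0.0153
grip_force: 60.0
```

play_rows(series=[{"wx": 0, "wy": 0, "wz": 0, "tx": -0.003, "ty": 0, "tz": 0.1, "gripper": 0.0}, {"wx": 0, "wy": 0, "wz": 0, "tx": 0, "ty": 0, "tz": 0.1, "gripper": 0.0}, {"wx": 0, "wy": 0, "wz": 0, "tx": 0, "ty": 0, "tz": 0.1, "gripper": 0.0}, {"wx": 0, "wy": 0, "wz": 0, "tx": 0, "ty": 0, "tz": 0.08, "gripper": 0.0}, {"wx": 0, "wy": 0, "wz": 0, "tx": 0, "ty": 0, "tz": 0.05, "gripper": 0.0}, {"wx": 0, "wy": 0, "wz": 0, "tx": 0, "ty": 0, "tz": 0.03, "gripper": 0.0}, {"wx": 0, "wy": 0, "wz": 0, "tx": 0, "ty": 0, "tz": 0, "gripper": 0.0}])

```text
time_s: 17.35
tcp_pos: [0.4892, -0.0333, 0.0939]
ee_rot: [0.987, 0.164, 0.0, -0.0]
contact_force: [-0.8, 0.2, -1.2]
gripper_width: 0.0152
grip_force: 60.0
```

play_rows(series=[{"wx": 0, "wy": 0, "wz": 0, "tx": 0, "ty": 0, "tz": 0.015, "gripper": 0.0}, {"wx": 0, "wy": 0, "wz": 0, "tx": 0, "ty": 0, "tz": 0.01, "gripper": 0.0}, {"wx": 0, "wy": 0, "wz": 0, "tx": 0, "ty": 0, "tz": 0, "gripper": 0.0}])

```text
time_s: 17.65
tcp_pos: [0.4893, -0.0333, 0.0929]
ee_rot: [0.987, 0.164, 0.001, -0.0]
contact_force: [0.6, -0.1, -0.6]
gripper_width: 0.0151
grip_force: 60.0
```

play_rows(series=[{"wx": 0, "wy": 0, "wz": 0, "tx": 0, "ty": 0, "tz": 0.01, "gripper": 0.0}, {"wx": 0, "wy": 0, "wz": 0, "tx": 0, "ty": 0, "tz": 0, "gripper": 0.0}])

```text
time_s: 17.85
tcp_pos: [0.4893, -0.0333, 0.0924]
ee_rot: [0.987, 0.164, 0.0, -0.0]
contact_force: [0.3, -0.6, -2.2]
gripper_width: 0.0152
grip_force: 60.0
```

play_rows(series=[{"wx": 0, "wy": 0, "wz": 0, "tx": 0, "ty": 0, "tz": 0.006, "gripper": 0.0}, {"wx": 0, "wy": 0, "wz": 0, "tx": 0, "ty": 0, "tz": 0, "gripper": 0.0}])

```text
time_s: 18.05
tcp_pos: [0.4893, -0.0333, 0.0921]
ee_rot: [0.987, 0.164, 0.0, -0.0]
contact_force: [0.3, 0.2, -1.4]
gripper_width: 0.0151
grip_force: 60.0
```

play_rows(series=[{"wx": 0, "wy": 0, "wz": 0, "tx": 0, "ty": 0, "tz": 0.01, "gripper": 0.0}, {"wx": 0, "wy": 0, "wz": 0, "tx": 0, "ty": 0, "tz": 0, "gripper": 0.0}])

```text
time_s: 18.25
tcp_pos: [0.4895, -0.0333, 0.092]
ee_rot: [0.987, 0.164, 0.001, -0.0]
contact_force: [-1.5, 0.6, 2.5]
gripper_width: 0.0154
grip_force: 60.0
```

play_rows(series=[{"wx": 0, "wy": 0, "wz": 0, "tx": 0, "ty": 0, "tz": 0.006, "gripper": 0.0}, {"wx": 0, "wy": 0, "wz": 0, "tx": 0, "ty": 0, "tz": 0, "gripper": 0.0}])

```text
time_s: 18.45
tcp_pos: [0.4897, -0.0332, 0.092]
ee_rot: [0.987, 0.164, 0.001, 0.0]
contact_force: [-1.6, -0.3, 6.0]
gripper_width: 0.0151
grip_force: 60.0
```

The collar is down. I'm releasing gently.

play_rows(series=[{"wx": 0, "wy": 0, "wz": 0, "tx": 0, "ty": 0, "tz": -0.012, "gripper": 0.0}, {"wx": 0, "wy": 0, "wz": 0, "tx": 0, "ty": 0, "tz": 0, "gripper": 0.2}, {"wx": 0, "wy": 0, "wz": 0, "tx": 0, "ty": 0, "tz": 0, "gripper": 0.3}, {"wx": 0, "wy": 0, "wz": 0, "tx": 0, "ty": 0, "tz": 0, "gripper": 0.4}, {"wx": 0, "wy": 0, "wz": 0, "tx": 0, "ty": 0, "tz": 0, "gripper": 0.4}, {"wx": 0, "wy": 0, "wz": 0, "tx": 0, "ty": 0, "tz": -0.1, "gripper": 0.45}, {"wx": 0, "wy": 0, "wz": 0, "tx": 0, "ty": 0, "tz": -0.3, "gripper": 0.45}, {"wx": 0, "wy": 0, "wz": 0, "tx": 0, "ty": 0, "tz": -0.5, "gripper": 0.5}, {"wx": 0, "wy": 0, "wz": 0, "tx": 0, "ty": 0, "tz": -0.7, "gripper": 0.6}, {"wx": 0, "wy": 0, "wz": 0, "tx": 0, "ty": 0, "tz": -0.7, "gripper": 1}, {"wx": 0, "wy": 0, "wz": 0, "tx": 0, "ty": 0, "tz": -0.7, "gripper": 1}, {"wx": 0, "wy": 0, "wz": 0, "tx": 0, "ty": 0, "tz": -0.7, "gripper": 1}, {"wx": 0, "wy": 0, "wz": 0, "tx": 0, "ty": 0, "tz": -0.5, "gripper": 1}, {"wx": 0, "wy": 0, "wz": 0, "tx": 0, "ty": 0, "tz": 0, "gripper": 1}, {"wx": 0, "wy": 0, "wz": 0, "tx": 0, "ty": 0, "tz": 0, "gripper": 1}])

```text
time_s: 19.95
tcp_pos: [0.4888, -0.0334, 0.302]
ee_rot: [0.987, 0.164, 0.001, 0.0]
contact_force: [0.1, -0.8, -0.5]
gripper_width: 0.0923
grip_force: 0.0
```

```bash
python3 - <<'E'
from h import *
o=status.get_obs();print(o['time_s'],o['tcp_pos'],o['contact_force'])
f=cams.grab_frame('wrist');T=pose(f,o);p=np.array([.4893,-.033])
u,v=proj(f,T,[*p,.1]).astype(int);x0,y0=u-50,v-40
crop=cv2.resize(f['img'][y0:y0+80,x0:x0+100],None,fx=7,fy=7,interpolation=cv2.INTER_CUBIC)
for z,rad,c in[(.143,.0085,(255,0,0)),(.071,.012,(0,255,0))]:
    pts=np.array([proj(f,T,[p[0]+rad*np.cos(a),p[1]+rad*np.sin(a),z]) for a in np.linspace(0,6.28,40)])
    cv2.polylines(crop,[((pts-[x0,y0]+.5)*7).astype(int)],True,c,1)
save('w8c.png',crop)
E
```

```text
19.95 [ 0.48878409 -0.03340348  0.30203606] [ 0.13280587 -0.83256777 -0.52618745]
```

View pics/w8c.png

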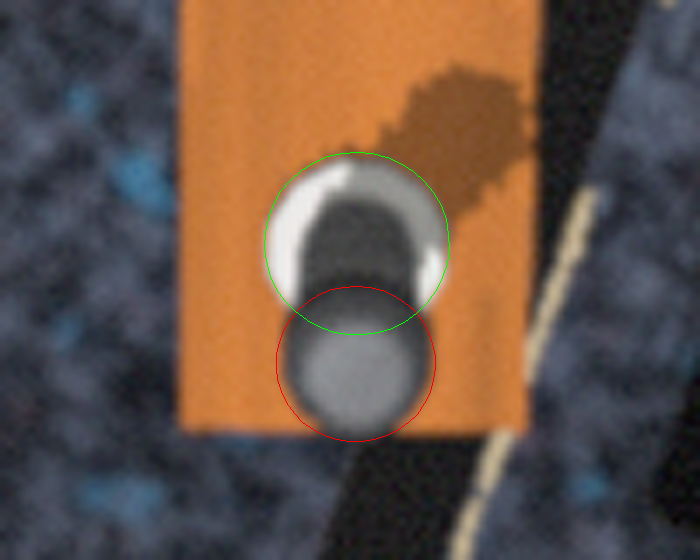

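The punch stands upright with its collar down, and both overlay circles match the cap and collar as they did at the start. I'm handing the job in.

```bash
python3 -c "
from cell import r
print(r.job_done())"
```

```text
the job is handed in; nothing more can be done
None
```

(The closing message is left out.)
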